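Load a test coupon under a spring clip

ROBOT

A 6-joint arm with a two-finger parallel gripper is mounted at the origin on the work surface. World frame = base frame: x ahead of the robot, y to its left, z up, the work surface at z = 0. Lengths are in m, angles in rad, forces in N, time in s.
With the tool pointing down it reaches from about 0.375 to 0.9 m from the base axis. Payload 3.1 kg.
Tool frame: the origin (TCP) lies midway between the tips of the shut fingers; the grasp point (between the pads) lies 19 mm behind it; z points along the fingers, y is the line along which they close (so a half turn about z gives the same grasp; the last joint's range is limited). The gripper opens to 87 mm and grips with 3 to 60 N. Pads are 19 mm wide; open, the fingers measure 117 mm over their backs; the gripper's body (75 mm by 190 mm) begins 51 mm behind the grasp point.
Start: joints at [1.065, 0.527, 1.433, -0, 1.181, -0.178], TCP at [0.201, 0.592, 0.223] pointing down, gripper open.
Joint ranges: [-3.08, 3.08], [-0.75, 2.2], [0.22, 2.44], [-1.43, 4.57], [0, 2.65], [-2.85, 2.85]. Speed limits (rad/s): [2.79, 2.79, 3.14, 3.14, 3.14, 3.14].

INTERFACE

Orientations are given as a unit quaternion [w, x, y, z].
In Python, from bench import r gives the robot as it stands.
- The arm moves only by the tool play_rows, never from a script. Its argument "targets" is one flat list of numbers, 7 for each row, row after row: the shift along the world's x, y, z in mm, then the turn, a rotation vector about the world's x, y, z in units of 6 degrees (1.0 is 6 degrees), then the closure, from 0 (fully open) to 1 (shut). In form: [dx, dy, dz, ax, ay, az, grip, dx, dy, dz, ax, ay, az, grip, ...]. A call has 1 to 10 rows; each row shifts and turns the commanded pose from where the row before left it; what a row does not reach is not made up. A row lasts 1/8 s, in which the tool goes at most 62.5 mm and 10.7 degrees, less where a joint would pass 70% of its speed; a pose out of reach is approached as far as the arm can. A call with a gripper value outside its range is refused whole. The fingers move at their own pace and stop on an object; "squeeze" is the grip in N (left out, the last holds). Time passes only in rows, so rows that do not move let the fingers close. It gives the time, the measured TCP pose, the force, the opening and the grip force at its end, in the units of the state.
- r.get_state(): the state, without advancing time (a new reading comes with each control period).
- r.read_camera(name): name is "scene" or "top"; returns a dict with "pixels" (420x560x3 uint8, blue, green, red), "fovy" (degrees; the focal length in pixels is half the picture's height over the tangent of half this angle, whatever the lens; pixels are square), "cx", "cy" (the principal point, pixels), "camera_from_world" (4x4, takes a point from world to camera coordinates). Camera axes: x right, y up, looking along -z (the intrinsics and any distortion apply to the point x, -y, -z); pixel columns grow to the right and rows downward; lengths in m; the calibration is good to about 2 mm. A picture is of the moment at which its call begins. There is no depth.
- r.job_done(): hands the job in; it is judged then, once.
The state is a dict: "t": time; "joint_positions": joint angles; "joint_vel": joint speeds; "joint_torque": joint torques, N m; "ee_pos": TCP position; "ee_rot": TCP orientation; "wrist_force": force on the tool from outside, world axes, zero at the start; "ft_torque": the same for the moment, N m; "grip_width": opening from 0.0 (shut) to 1.0 (fully open); "finger_force": force on a finger pad.
Only numpy, scipy, OpenCV 4.12 (cv2) and the standard library are available. Lean on these libraries where they do the work, as an engineer would, in place of code of your own. Each camera call takes 0.05 s, during which the arm holds its last target. There are 200 camera calls.

TASK

Hold the spring clip open by pressing its wide paddle down with one fingertip and, while it stays down, push the loose metal coupon with the other fingertip along its channel, under the clip's nose, until it is fully home against the end stop; only then let the paddle up so that the nose comes down on the coupon, and move clear. Do not grasp or lift the coupon, and leave the jar, the brass weight and the steel offcut where they are.

Things in the scene. Friction and masses are not known exactly. Their poses are not given: they have to be found in the camera images.
- fixture: Fixture fixed to the table: slate-blue foot plate 8 mm thick (x -134 to 40, y -31 to 87 mm) with a steel channel and a spring clip. Origin on the table surface (z 0) on the channel's centre line, below the clip's nose. Its x axis is the push direction (along the channel to the end stop), y points from channel to paddle, z up. 'Fixture' coordinates below are in this frame, in mm.
- channel (a point): Point on the floor and centre line of the channel, at fixture x -100, y 0, z 20. The dark steel channel runs straight along x from -132 to 38, floor at z 20, inner width 34 (y -17 to 17), side walls 6 thick with tops at z 28; open above and at its -x end.
- stop (a point): Foot of the end stop's face, at fixture x 24, y 0, z 20: a steel block across the far end of the channel, 16 mm high.
- shaft (a point): Hinge line of the clip, at fixture x 0, y 30, z 32: a steel shaft of radius 4 parallel to x, from x -120 to 10, carried by three lugs 6 mm thick with tops at z 38 (at x -123.5, -21.5, 19; y 25 to 37).
- nose (a point): Lowest line of the clip's nose, an 18 mm wide finger (fixture x -9 to 9) reaching over the channel from the shaft. At rest it hangs 3 mm above the channel floor and blocks the coupon, which cannot be wedged under it.
- clip (a joint): Clip angle, rad: 0 at rest (nose down, paddle tilted up 0.4), growing as the paddle is pressed and the nose rises. About 0.23: nose on top of a coupon under it. Above 0.27: clear of the coupon. 0.4: paddle level, nose 15 mm above the channel floor. Hard stop 0.48. A spring returns it; holding 0.4 takes about 7 N at the paddle's middle.
- paddle (a point): Middle of the top of the clip's paddle, a steel plate 82 (fixture x -116 to -34) x 40 x 3 mm beside the channel. At rest its outer edge is at y 77, z 43, its inner edge at z 28. Pressed level: y 38 to 78, top z 24, 4 mm above the channel floor, so fingertips at y 58 and y 0 are side by side at equal height. Its height is the same all along x: a fingertip can slide along it while pressing.
- coupon: Loose flat aluminium test coupon, 60 mm long (along its x, the channel), 32 wide, 10 thick, 40 to 75 g; origin at the centre of its underside. It starts flat on the channel floor short of the nose (front edge at fixture x -29 to -15). Home against the stop, its origin is at fixture x -6.
- jar: Closed jar, 40 mm diameter, 55 mm high, standing on the table; bystander. Origin at the centre of its underside.
- weight: Brass knob weight, 36 mm diameter, 50 mm high, standing on the table; bystander. Origin at the centre of its underside.
- offcut: Steel bar offcut, 55 x 25 x 12 mm, lying on the table; bystander. Origin at the centre of its underside.
There are look-alikes about, which are no part of the job. There is more than one size of the fixture; the job needs the smallest.

How it is judged:
On the way, in this order (a step that is already met when the one before it is completed fails the run):
1. the paddle is held down, with the coupon still short of the nose (value of joint clip above 0.27 rad and x of coupon in the frame of fixture below -0.036 m), for 0.1 s.
2. the coupon is under the nose and home against the end stop, the paddle still held down (value of joint clip above 0.27 rad and x of coupon in the frame of fixture between -0.009 and -0.003 m), for 0.1 s.
At the end, for the whole second after the job is handed in: The coupon lies flat in its channel, its front edge within 3 mm of the end stop, at rest; the paddle is released and the clip's nose rests on the coupon (clip angle 0.19 to 0.265 rad) (x of coupon in the frame of fixture between -0.009 and -0.003 m and y of coupon in the frame of fixture between -0.004 and 0.004 m and z of coupon in the frame of fixture below 0.0225 m and value of joint clip between 0.19 and 0.265 rad and linear speed of coupon below 0.01 m/s); the robot touches nothing.
It fails at once if the coupon is let through or dragged with the clip closed on it: the paddle comes up before the coupon is home (value of joint clip below 0.25 rad and x of coupon in the frame of fixture between -0.034 and -0.01 m).
It fails at once if the coupon is lifted or tipped (z of coupon in the frame of fixture above 0.028 m or angle between coupon's own z axis and vertical above 0.25 rad).
It fails at once if the jar, weight or offcut is shifted by more than 15 mm or lifted (distance of any of jar, weight, offcut from where it was at the start of the episode above 0.015 m).
It also fails if it takes over 32 s, if anything falls off the work surface, if the arm or the gripper's body presses on something with over 40 N, if the wrist force passes 120 N, or if a joint passes its speed limit or range.

## Working session

There is one attempt and no reset: what is moved stays moved. The work goes in short steps, Python scripts to look and compute and a tool call to move; the robot and the scene stay as the last step left them, time stands still between calls to the robot, and variables do not carry over. Pictures are saved under pics/ and viewed, at most 10 in all, crops included, and the job is handed in when it is done.

Besides the shell and the picture viewer there is one more tool, called in YAML: its name, and indented under it one key for each argument. play_rows: Moves the arm, as the interface text tells. Its arguments: {"type":"object","properties":{"targets":{"type":"array"},"squeeze":{"type":"number"}},"required":["targets"]}

```bash
ls; mkdir -p pics; python3 - <<'E'
from bench import r
import cv2,numpy as np
for n in("scene","top"):
    d=r.read_camera(n);cv2.imwrite(f"pics/{n}0.png",d["pixels"]);print(n,{k:(v if np.ndim(v)<2 else np.round(v,4).tolist()) for k,v in d.items() if k!="pixels"})
print(r.get_state())
E
```

```text
pics
scene {'fovy': 44.75900524676301, 'cx': 289.3068889241876, 'cy': 207.28117357055118, 'camera_from_world': [[0.8778, 0.4791, -0.0034, -0.5058], [-0.2493, 0.4627, 0.8507, 0.09], [0.4091, -0.7459, 0.5256, -1.2352], [0.0, 0.0, 0.0, 1.0]]}
top {'fovy': 46.26579039412903, 'cx': 272.2358152834058, 'cy': 208.90954885786545, 'camera_from_world': [[0.0152, -0.9996, -0.0245, 0.0049], [0.9972, 0.0133, 0.073, -0.5649], [-0.0726, -0.0256, 0.997, -0.9879], [0.0, 0.0, 0.0, 1.0]]}
{'t': 0.1, 'joint_positions': array([ 1.06446487e+00,  5.28391944e-01,  1.43376020e+00, -6.80778773e-06,
        1.18141785e+00, -1.78464664e-01]), 'joint_vel': array([ 0.00124105, -0.00081265, -0.00311507,  0.00138737,  0.00234173,
        0.00144471]), 'joint_torque': array([-1.90813425e-04, -4.40987456e+01, -1.77150929e+01,  6.34915754e-02,
        5.33531466e-02, -5.40097017e-05]), 'ee_pos': array([0.20089369, 0.591138  , 0.22166243]), 'ee_rot': array([-3.28977169e-04,  1.63198765e-01,  9.86592715e-01, -9.32334986e-04]), 'wrist_force': array([-0.02719345,  0.07880398, -0.39461769]), 'ft_torque': array([ 0.06119358,  0.00333068, -0.00123215]), 'finger_force': 0.0, 'grip_width': 0.9983091100820211}
```

View pics/scene0.png

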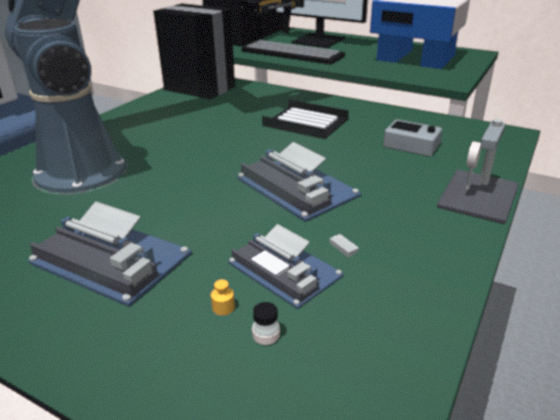

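View pics/top0.png

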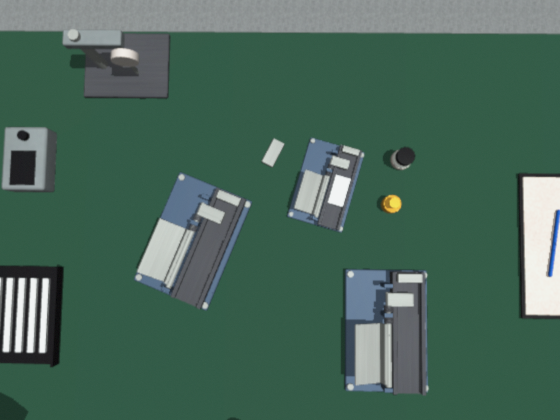

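The scene view shows the smallest fixture, with a white coupon, near (285,262). In the top view it is near (327,185), with the stop at its upper end. The weight is at (391,204), the jar at (402,158) and the offcut at (273,152). I'll zoom in on the fixture.

```bash
python3 - <<'E'
import cv2,numpy as np
a=cv2.imread("pics/top0.png")[125:245,270:420];b=cv2.imread("pics/scene0.png")[215:310,215:365]
cv2.imwrite("pics/c0.png",np.vstack([cv2.resize(a,(450,360),interpolation=cv2.INTER_CUBIC)]))
cv2.imwrite("pics/c0.png",np.hstack([cv2.resize(a,None,fx=2.66,fy=2.66,interpolation=2),cv2.resize(np.pad(b,((0,25),(0,0),(0,0))),None,fx=2.66,fy=2.66,interpolation=2)]))
E
```

```text
(no output)
```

View pics/c0.png

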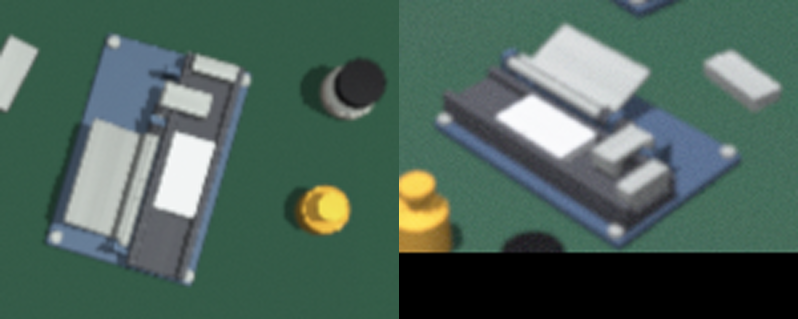

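The crop shows four pale screws at the foot-plate corners. In the full top image they are near (313,141), (362,155), (341,228) and (291,214). The white coupon is centred at about (339,190). I'll locate these in both views.

```bash
cat > h.py <<'E'
import cv2,numpy as np
def ray(d,uv,z):
    f=210/np.tan(np.radians(d["fovy"]/2));T=np.array(d["camera_from_world"]);R,t=T[:3,:3],T[:3,3]
    o=-R.T@t;v=R.T@np.array([(uv[0]-d["cx"])/f,-(uv[1]-d["cy"])/f,-1]);return o+v*(z-o[2])/v[2]
def blob(im,uv,w=4):
    x,y=map(round,uv);c=im[y-w:y+w+1,x-w:x+w+1].astype(float)[:,:,2];c=np.clip(c-np.percentile(c,70),0,None)
    Y,X=np.mgrid[y-w:y+w+1,x-w:x+w+1];return (c*X).sum()/c.sum(),(c*Y).sum()/c.sum()
def coupon(im,box):
    x0,y0,x1,y1=box;m=(im[y0:y1,x0:x1].min(2)>215).astype(np.uint8)
    n,l,s,c=cv2.connectedComponentsWithStats(m);k=1+np.argmax(s[1:,4]);return c[k]+[x0,y0],cv2.minAreaRect(np.argwhere(l==k)[:,::-1].astype(np.float32)),s[k,4]
E
python3 - <<'E'
from h import *
from bench import r
T=r.read_camera("top");S=r.read_camera("scene")
S0=[(215+x/2.66,215+y/2.66) for x,y in((110+0,60),(729-399,151),(615-399,230),(444-399,118))]
T0=[(270+x/2.66,125+y/2.66) for x,y in((114,42),(245,80),(188,275),(56,237))]
P=np.array([ray(T,blob(T["pixels"],p),.009) for p in T0])
print((P*1e3).round(1)[:,:2].tolist(),"ctr",P.mean(0))
print("sides",[round(np.linalg.norm(P[i]-P[i-1])*1e3,1) for i in range(4)])
ax=(P[0]-P[3]+P[1]-P[2])[:2];print("yaw",np.arctan2(ax[1],ax[0]))
Q=np.array([ray(S,blob(S["pixels"],p),.009) for p in S0[1:]]);print("scene",(Q*1e3).round(1)[:,:2].tolist(),"mid far",(Q[0]+Q[2])/2)
for d,b in((T,(320,165,360,215)),(S,(245,240,300,280))):
    c,rr,n=coupon(d["pixels"],b);print(c,rr,n,ray(d,c,.03))
E
```

```text
[[710.8, -68.9], [683.0, -169.4], [527.4, -128.5], [556.3, -25.3]] ctr [ 0.61936609 -0.09802814  0.009     ]
sides [np.float64(160.5), np.float64(104.2), np.float64(160.8), np.float64(107.1)]
yaw -0.2660886721645305
scene [[710.8, -69.3], [681.8, -171.7], [528.1, -128.8]] mid far [ 0.61945518 -0.09904535  0.009     ]
[338.89834515 190.31678487] ((18.910400390625, 25.307199478149414), (14.960000038146973, 28.15999984741211), 16.260204315185547) 423 [ 0.60380123 -0.12212907  0.03      ]
[269.89367089 262.04556962] ((24.691179275512695, 22.014705657958984), (32.756229400634766, 14.062884330749512), 30.963756561279297) 395 [ 0.60714826 -0.12615971  0.03      ]
```

The two views agree to about 1 mm. The fixture origin is at about (657.2, -138.0) mm with yaw about -0.270, and the coupon centre is at fixture x of about -53.5. I'll move above the start point, fixture (-98, 29), with the opening at about 43 mm.

play_rows:
  targets: [28, -51, 0, 0, 0, 0.1, 0.5, 28, -51, 0, 0, 0, 0.1, 0.5, 28, -51, 0, 0, 0, 0.1, 0.5, 28, -51, 0, 0, 0, 0.1, 0.5, 28, -51, 0, 0, 0, 0.15, 0.5, 28, -51, 0, 0, 0, 0, 0.5, 28, -51, 0, 0, 0, 0, 0.5, 28, -51, 0, 0, 0, 0, 0.5, 28, -51, 0, 0, 0, 0, 0.5, 28, -51, 0, 0, 0, 0, 0.5]

```text
t: 1.45
ee_pos: [0.4819, 0.0799, 0.2226]
ee_rot: [0.0, 0.135, 0.991, 0.0]
wrist_force: [1.3, 0.8, 0.2]
grip_width: 0.501
finger_force: 0.0
```

play_rows:
  targets: [25, -45, -20, 0, 0, 0, 0.5, 25, -45, -20, 0, 0, 0, 0.5, 25, -45, -20, 0, 0, 0, 0.5, 14, -30, -20, 0, 0, 0, 0.5, 0, 0, -20, 0, 0, 0, 0.5, 0, 0, -20, 0, 0, 0, 0.5, 0, 0, -20, 0, 0, 0, 0.5, 0, 0, 0, 0, 0, 0, 0.5, 0, 0, 0, 0, 0, 0, 0.5]

```text
t: 2.58
ee_pos: [0.5706, -0.0834, 0.0831]
ee_rot: [0.0, 0.135, 0.991, -0.0]
wrist_force: [-0.0, -0.2, 1.0]
grip_width: 0.502
finger_force: 0.0
```

```bash
cat >> h.py <<'E'
O=np.array([657.2,-138.0]);yaw=-.270
X=np.array([np.cos(yaw),np.sin(yaw)]);Y=np.array([-X[1],X[0]])
def fx(p): q=np.asarray(p)[:2]*1e3-O;return (q@X).round(1),(q@Y).round(1)
def rep(r):
    s=r.get_state();q=s["ee_rot"];print("t",s["t"],"tcp",fx(s["ee_pos"]),"z",(s["ee_pos"][2]*1e3).round(1),"q",q.round(4),"F",s["wrist_force"].round(1),"M",s["ft_torque"].round(2),"w",s["grip_width"])
E
python3 - <<'E'
from h import *
from bench import r
rep(r)
for n,sl in(("top",np.s_[100:270,240:440]),("scene",np.s_[160:330,190:390])):
    d=r.read_camera(n);globals()[n]=cv2.resize(d["pixels"][sl],(400,340),interpolation=2)
cv2.imwrite("pics/m1.png",np.hstack([top,scene]))
E
```

```text
t 2.575 tcp (np.float64(-98.0), np.float64(29.5)) z 83.1 q [ 4.000e-04  1.346e-01  9.909e-01 -1.000e-04] F [-0.  -0.2  1. ] M [-0.02 -0.05  0.06] w 0.5023511878862601
```

View pics/m1.png

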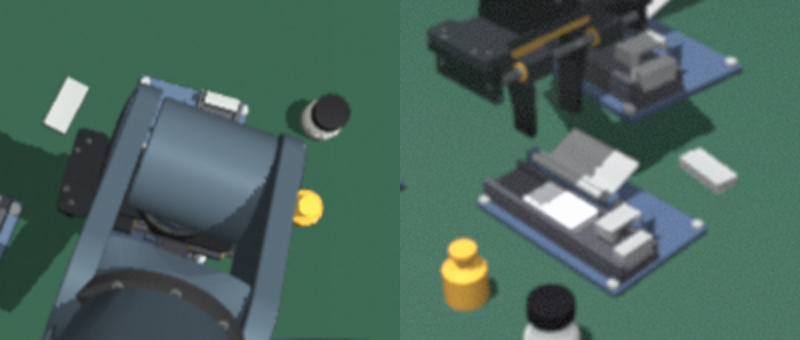

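The scene crop shows both fingers above the channel's open end, with one tip at (527,130) over the channel side. The coupon at (560,205) is untouched. I'll lower gradually and watch the force.

play_rows:
  targets: [0, 0, -20, 0, 0, 0, 0.5, 0, 0, -20, 0, 0, 0, 0.5, 0, 0, 0, 0, 0, 0, 0.5]

```text
t: 3.05
ee_pos: [0.5696, -0.083, 0.0422]
ee_rot: [-0.001, 0.135, 0.991, 0.0]
wrist_force: [-0.4, -1.4, -0.1]
grip_width: 0.501
finger_force: 0.0
```

play_rows:
  targets: [0, 0, -5, 0, 0, 0, 0.5, 0, 0, -5, 0, 0, 0, 0.5, 0, 0, 0, 0, 0, 0, 0.5]

```text
t: 3.42
ee_pos: [0.5711, -0.0834, 0.0332]
ee_rot: [0.001, 0.135, 0.991, -0.0]
wrist_force: [1.3, 0.5, 4.1]
grip_width: 0.495
finger_force: 1.5
```

```bash
python3 - <<'E'
from h import *
from bench import r
rep(r)
d=r.read_camera("scene");cv2.imwrite("pics/m2.png",cv2.resize(d["pixels"][190:320,200:370],None,fx=4,fy=4,interpolation=2))
E
```

```text
t 3.425 tcp (np.float64(-97.6), np.float64(29.6)) z 33.2 q [ 1.000e-03  1.348e-01  9.909e-01 -1.000e-04] F [1.3 0.5 4.1] M [ 0.17 -0.11  0.  ] w 0.4947614438901263
```

View pics/m2.png

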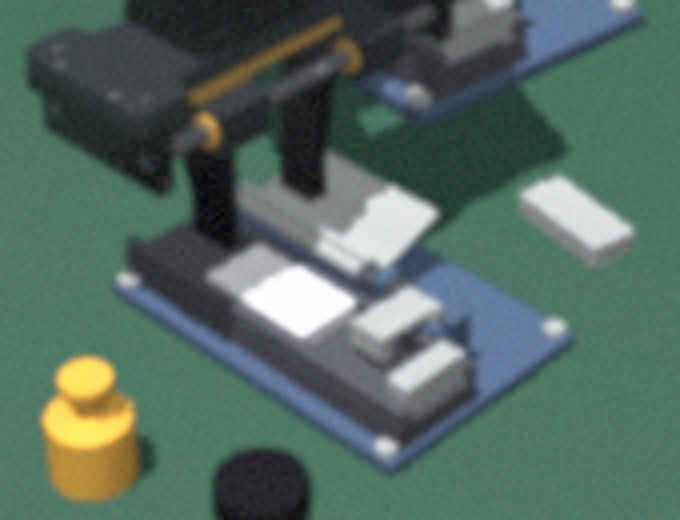

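One finger rests on the paddle near (310,185) and the other enters the channel near (215,235), just behind the coupon. Next I'll press the paddle down to z of about 24.5.

play_rows:
  targets: [0, 0, -3, 0, 0, 0, 0.5, 0, 0, -3, 0, 0, 0, 0.5, 0, 0, 0, 0, 0, 0, 0.5, 0, 0, 0, 0, 0, 0, 0.5]

```text
t: 3.98
ee_pos: [0.571, -0.0838, 0.0271]
ee_rot: [0.001, 0.135, 0.991, -0.0]
wrist_force: [0.4, -1.6, 6.2]
grip_width: 0.501
finger_force: 3.0
```

play_rows:
  targets: [0, 0, -2, 0, 0, 0, 0.5, 0, 0, 0, 0, 0, 0, 0.5, 0, 0, 0, 0, 0, 0, 0.5]

```text
t: 4.35
ee_pos: [0.5709, -0.0841, 0.0254]
ee_rot: [0.001, 0.135, 0.991, -0.001]
wrist_force: [0.1, -1.3, 8.4]
grip_width: 0.502
finger_force: 3.8
```

```bash
python3 - <<'E'
from h import *
from bench import r
rep(r)
d=r.read_camera("scene");cv2.imwrite("pics/m3.png",cv2.resize(d["pixels"][200:310,215:355],None,fx=5,fy=5,interpolation=2))
E
```

```text
t 4.35 tcp (np.float64(-97.5), np.float64(28.9)) z 25.4 q [ 9.000e-04  1.346e-01  9.909e-01 -6.000e-04] F [ 0.1 -1.3  8.4] M [-0.14 -0.03  0.01] w 0.5019020405774459
```

View pics/m3.png

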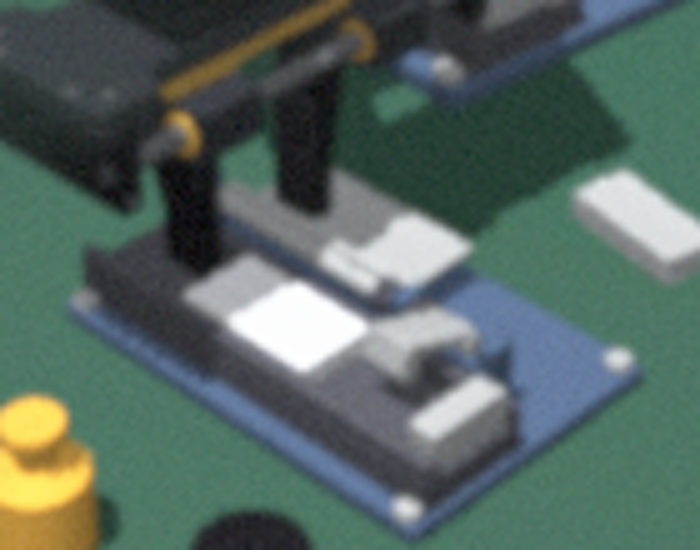

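The paddle is nearly level and the nose at about (425,335) is raised clear of the coupon. I'll press 1 mm deeper, then push along the channel.

play_rows:
  targets: [0, 0, -1, 0, 0, 0, 0.5, 2.9, -0.8, 0, 0, 0, 0, 0.5, 2.9, -0.8, 0, 0, 0, 0, 0.5, 2.9, -0.8, 0, 0, 0, 0, 0.5, 2.9, -0.8, 0, 0, 0, 0, 0.5, 2.9, -0.8, 0, 0, 0, 0, 0.5, 2.9, -0.8, 0, 0, 0, 0, 0.5, 0, 0, 0, 0, 0, 0, 0.5]

```text
t: 5.4
ee_pos: [0.5826, -0.0865, 0.0233]
ee_rot: [-0.005, 0.134, 0.991, 0.001]
wrist_force: [-6.7, 0.8, 9.6]
grip_width: 0.502
finger_force: 4.8
```

```bash
python3 - <<'E'
from h import *
from bench import r
rep(r)
d=r.read_camera("scene");c=coupon(d["pixels"],(245,240,310,285));print(c,fx(ray(d,c[0],.03)))
E
```

```text
t 5.4 tcp (np.float64(-85.6), np.float64(29.7)) z 23.3 q [-5.50e-03  1.34e-01  9.91e-01  8.00e-04] F [-6.7  0.8  9.6] M [0.48 1.2  0.14] w 0.5020642110249834
(array([278.57142857, 267.53061224]), ((33.67977523803711, 27.11235809326172), (19.927959442138672, 14.733970642089844), 32.00538635253906), np.int32(245)) (np.float64(-30.0), np.float64(-2.2))
```

Only 12 of the 18 mm was reached, with 6.7 N of resistance, so I'll look before pushing on.

```bash
python3 - <<'E'
from h import *
from bench import r
d=r.read_camera("scene");cv2.imwrite("pics/m4.png",cv2.resize(d["pixels"][200:310,215:355],None,fx=5,fy=5,interpolation=2))
rep(r)
E
```

```text
t 5.5 tcp (np.float64(-85.7), np.float64(29.7)) z 23.2 q [-5.50e-03  1.34e-01  9.91e-01  8.00e-04] F [-6.3  2.1  9.5] M [0.52 1.22 0.13] w 0.49475886437788785
```

View pics/m4.png

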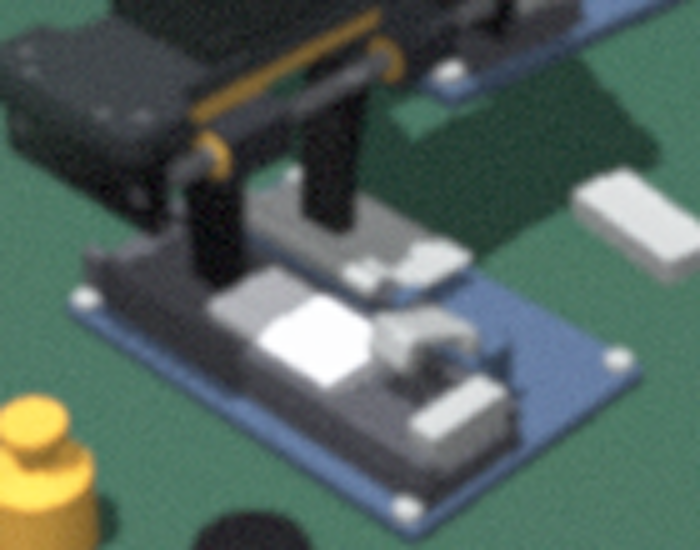

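The coupon has moved forward normally and nothing is jammed. The nose is up and the lag looks like paddle friction plus arm compliance. I'll ease up 0.5 mm and keep pushing.

play_rows:
  targets: [2.9, -0.8, 0.5, 0, 0, 0, 0.5, 2.9, -0.8, 0, 0, 0, 0, 0.5, 2.9, -0.8, 0, 0, 0, 0, 0.5, 0, 0, 0, 0, 0, 0, 0.5]

```text
t: 6.0
ee_pos: [0.5917, -0.089, 0.0237]
ee_rot: [-0.005, 0.134, 0.991, 0.001]
wrist_force: [-5.7, 1.5, 9.7]
grip_width: 0.502
finger_force: 4.5
```

```bash
python3 - <<'E'
from h import *
from bench import r
rep(r)
E
```

```text
t 6.0 tcp (np.float64(-76.2), np.float64(29.8)) z 23.7 q [-5.200e-03  1.341e-01  9.910e-01  8.000e-04] F [-5.7  1.5  9.7] M [0.49 1.07 0.16] w 0.5023718801391305
```

The tool now follows with a steady lag and constant force, so I'll continue.

play_rows:
  targets: [2.9, -0.8, 0, 0, 0, 0, 0.5, 2.9, -0.8, 0, 0, 0, 0, 0.5, 2.9, -0.8, 0, 0, 0, 0, 0.5, 2.9, -0.8, 0, 0, 0, 0, 0.5, 2.9, -0.8, 0, 0, 0, 0, 0.5, 2.9, -0.8, 0, 0, 0, 0, 0.5, 2.9, -0.8, 0, 0, 0, 0, 0.5, 2.9, -0.8, 0, 0, 0, 0, 0.5, 0, 0, 0, 0, 0, 0, 0.5]

```text
t: 7.12
ee_pos: [0.6151, -0.0955, 0.0237]
ee_rot: [-0.005, 0.134, 0.991, 0.001]
wrist_force: [-7.0, 1.4, 9.2]
grip_width: 0.503
finger_force: 4.5
```

play_rows:
  targets: [1.9, -0.5, 0, 0, 0, 0, 0.5, 1.9, -0.5, 0, 0, 0, 0, 0.5, 0, 0, 0, 0, 0, 0, 0.5]

```text
t: 7.5
ee_pos: [0.6187, -0.0964, 0.0237]
ee_rot: [-0.005, 0.134, 0.991, 0.001]
wrist_force: [-6.2, 1.2, 8.6]
grip_width: 0.499
finger_force: 4.6
```

```bash
python3 - <<'E'
from h import *
from bench import r
rep(r)
d=r.read_camera("scene");cv2.imwrite("pics/m5.png",cv2.resize(d["pixels"][200:310,215:355],None,fx=5,fy=5,interpolation=2))
E
```

```text
t 7.5 tcp (np.float64(-48.2), np.float64(29.8)) z 23.7 q [-5.200e-03  1.341e-01  9.910e-01  7.000e-04] F [-6.2  1.2  8.6] M [0.51 1.14 0.17] w 0.49881707951754006
```

View pics/m5.png

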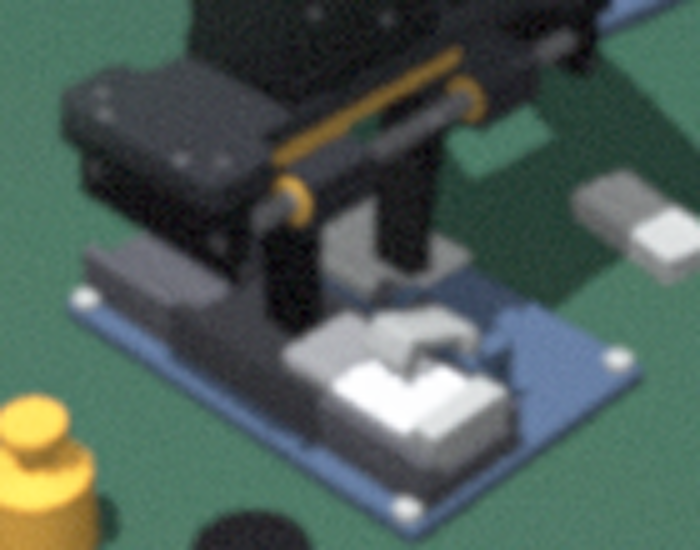

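The coupon's bright top now runs under the raised nose and almost meets the stop at about (420,425). I'll push the last few mm gently until the force rises.

play_rows:
  targets: [1.9, -0.5, 0, 0, 0, 0, 0.5, 0, 0, 0, 0, 0, 0, 0.5]

```text
t: 7.8
ee_pos: [0.6192, -0.0966, 0.0236]
ee_rot: [-0.007, 0.134, 0.991, 0.001]
wrist_force: [-8.2, 1.5, 9.8]
grip_width: 0.501
finger_force: 5.9
```

play_rows:
  targets: [1.9, -0.5, 0, 0, 0, 0, 0.5, 0, 0, 0, 0, 0, 0, 0.5]

```text
t: 8.05
ee_pos: [0.6193, -0.0966, 0.0236]
ee_rot: [-0.009, 0.134, 0.991, 0.001]
wrist_force: [-12.2, 1.7, 13.1]
grip_width: 0.5
finger_force: 7.3
```

play_rows:
  targets: [1.9, -0.5, 0, 0, 0, 0, 0.5, 0, 0, 0, 0, 0, 0, 0.5]

```text
t: 8.3
ee_pos: [0.6194, -0.0966, 0.0235]
ee_rot: [-0.011, 0.134, 0.991, 0.001]
wrist_force: [-14.0, 2.5, 16.0]
grip_width: 0.505
finger_force: 8.7
```

```bash
python3 - <<'E'
from h import *
from bench import r
rep(r)
E
```

```text
t 8.3 tcp (np.float64(-47.5), np.float64(29.8)) z 23.5 q [-0.0108  0.1341  0.9909  0.0014] F [-14.    2.5  16. ] M [ 0.5   2.49 -0.09] w 0.50470578173885
```

The tool has stopped and force is rising, so this looks like the end stop. I'll check against the predicted home edges.

```bash
python3 - <<'E'
from h import *
from bench import r
d=r.read_camera("scene");T=np.array(d["camera_from_world"]);f=210/np.tan(np.radians(d["fovy"]/2))
def pr(x,y,z):
    w=O+x*X+y*Y;c=T@[w[0]/1e3,w[1]/1e3,z/1e3,1];return np.array([d["cx"]+f*c[0]/-c[2],d["cy"]-f*c[1]/-c[2]])
im=cv2.resize(d["pixels"][235:310,255:330],None,fx=8,fy=8,interpolation=2)
for p,c in(((-36,-16,30),(0,0,255)),((-36,16,30),(0,0,255)),((24,-16,30),(0,255,0)),((24,-17,36),(255,0,255)),((24,17,36),(255,0,255)),((38,-17,36),(255,0,255)),((34,-25,9),(0,255,255)),((-26,-16,30),(255,255,0))):
    q=(pr(*p)-[255,235]+.5)*8-.5;cv2.circle(im,tuple(int(v) for v in q),3,c,-1)
cv2.imwrite("pics/m6.png",im)
E
```

```text
(no output)
```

View pics/m6.png

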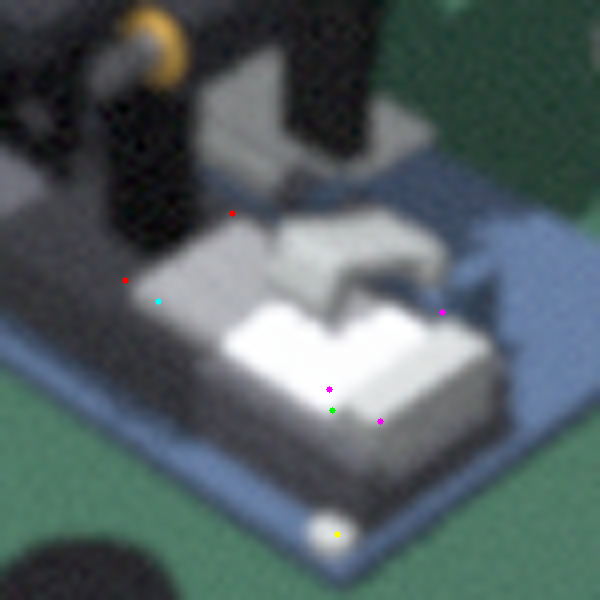

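The red home marks sit on the coupon's back corners to within calibration, about (130,290) and (235,220). Its front meets the stop face, so it is home. I'll back off along the channel with the paddle still pressed, so that lifting can't drag the coupon.

play_rows:
  targets: [-2.9, 0.8, 0, 0, 0, 0, 0.5, -2.9, 0.8, 0, 0, 0, 0, 0.5, -2.9, 0.8, 0, 0, 0, 0, 0.5, -2.9, 0.8, 0, 0, 0, 0, 0.5, -2.9, 0.8, 0, 0, 0, 0, 0.5, 0, 0, 0, 0, 0, 0, 0.5]

```text
t: 9.1
ee_pos: [0.6181, -0.0961, 0.0257]
ee_rot: [0.004, 0.135, 0.991, -0.0]
wrist_force: [4.1, 1.4, 6.7]
grip_width: 0.499
finger_force: 3.1
```

play_rows:
  targets: [-2.9, 0.8, 0, 0, 0, 0, 0.5, -2.9, 0.8, 0, 0, 0, 0, 0.5, -2.9, 0.8, 0, 0, 0, 0, 0.5, 0, 0, 0, 0, 0, 0, 0.5]

```text
t: 9.6
ee_pos: [0.6101, -0.0945, 0.0259]
ee_rot: [0.005, 0.135, 0.991, -0.001]
wrist_force: [4.0, -0.3, 7.0]
grip_width: 0.501
finger_force: 3.3
```

```bash
python3 - <<'E'
from h import *
from bench import r
rep(r)
E
```

```text
t 9.6 tcp (np.float64(-57.0), np.float64(29.4)) z 25.9 q [ 5.100e-03  1.352e-01  9.908e-01 -8.000e-04] F [ 4.  -0.3  7. ] M [ 0.02 -0.79 -0.11] w 0.5008950758555588
```

The finger is about 9 mm clear of the coupon and the paddle is still down. Now I'll lift slowly.

play_rows:
  targets: [0, 0, -0.5, 0, 0, 0, 0.5, 0, 0, 2, 0, 0, 0, 0.5, 0, 0, 2, 0, 0, 0, 0.5, 0, 0, 3, 0, 0, 0, 0.5, 0, 0, 4, 0, 0, 0, 0.5, 0, 0, 6, 0, 0, 0, 0.5, 0, 0, 15, 0, 0, 0, 0.5, 0, 0, 30, 0, 0, 0, 0.5, 0, 0, 40, 0, 0, 0, 0.5, 0, 0, 40, 0, 0, 0, 0.5]

```text
t: 10.85
ee_pos: [0.6056, -0.0929, 0.1675]
ee_rot: [0.0, 0.135, 0.991, -0.0]
wrist_force: [1.0, 0.4, -0.7]
grip_width: 0.502
finger_force: 0.0
```

play_rows:
  targets: [-40, 0, 30, 0, 0, 0, 0.5, -40, 30, 20, 0, 0, 0, 0.5, -40, 40, 0, 0, 0, 0, 0.5, -20, 50, 0, 0, 0, 0, 0.5, 0, 55, 0, 0, 0, 0, 0.5, 0, 55, 0, 0, 0, 0, 0.5, 0, 0, 0, 0, 0, 0, 0.5, 0, 0, 0, 0, 0, 0, 0.5]

```text
t: 11.85
ee_pos: [0.4657, 0.1368, 0.2161]
ee_rot: [0.0, 0.134, 0.991, -0.0]
wrist_force: [-0.5, -0.3, -0.3]
grip_width: 0.503
finger_force: 0.0
```

```bash
python3 - <<'E'
from h import *
from bench import r
rep(r)
d=r.read_camera("scene");t=r.read_camera("top")
cv2.imwrite("pics/m7.png",np.hstack([cv2.resize(d["pixels"][220:310,220:320],(400,360),interpolation=2),cv2.resize(t["pixels"][135:225,280:380],(400,360),interpolation=2)]))
E
```

```text
t 11.85 tcp (np.float64(-257.9), np.float64(213.8)) z 216.1 q [ 4.000e-04  1.342e-01  9.910e-01 -3.000e-04] F [-0.5 -0.3 -0.3] M [-0.01  0.03 -0.04] w 0.5030729335132788
```

View pics/m7.png

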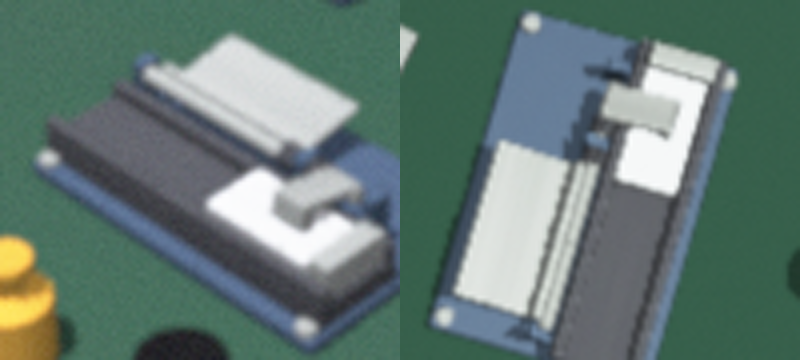

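The coupon lies flat against the stop: it meets the block at (310,262) in the left crop and (680,70) in the right. The nose rests on it and the arm is clear, so I'm handing the job in.

```bash
python3 -c "
from bench import r
print(r.job_done())"
```

```text
the job is handed in; nothing more can be done
None
```

I handed the job in: the coupon is home against the end stop with the clip's nose resting on it, the paddle is released and the arm is clear, going by the final pictures; the judge returned no verdict.

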